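# Find and shim the rocking corner of a carousel base

### The job

The H-shaped base plate of the sample carousel rocks on its feet. Press down on its corners one after another until you find the one that sinks, then press down the raised steel shim tab just to the left of that corner until it lies fully flat. Leave the other three shim tabs up, do not lift the plate or push it out of place, and leave everything else on the bench where it stands.

Things in the scene. Friction and masses are not known exactly. Their poses are not given: they have to be found in the camera images.
- base_plate: loose H-shaped aluminium base plate, 2 kg, level on four steel posts 24 mm high, 16 mm across. Two rails 200 (its x) x 40 x 12 mm at its y +-95 mm, joined by a 76 mm cross bar with a round carousel (80 mm across, top 62 mm above the bench). Origin: centre of underside; x away from the robot, y left, yaw within 0.25 rad. Three corners are firm; one sinks 5 mm, to a stop, under about 5 N, and springs back
- corner_far_left (a point): the place to press on the far left corner: on the plate's upper face, 36 mm above the bench, right above the post (plate frame x +75, y +95 mm). It moves with the plate
- corner_far_right (a point): the place to press on the far right corner: on the plate's upper face, 36 mm above the bench, right above the post (plate frame x +75, y -95 mm). It moves with the plate
- corner_near_left (a point): the place to press on the near left corner: on the plate's upper face, 36 mm above the bench, right above the post (plate frame x -75, y +95 mm). It moves with the plate
- corner_near_right (a point): the place to press on the near right corner: on the plate's upper face, 36 mm above the bench, right above the post (plate frame x -75, y -95 mm). It moves with the plate
- tab_a (a point): point to press on shim tab a: on its upper face, 42 mm out from its pivot, 33 mm above the bench when raised, 23.5 when flat. The tab is a steel strip 34 mm wide, 60 long from the pivot, sloping up to the plate's left (+y). The four swap corners from run to run: a tab serves the corner whose point lies 72 mm to the right of this point (along the plate's -y)
- shim_a (a joint): angle of shim tab a, rad: 0 fully raised, 0.253 flat at its stop; starts between 0 and 0.03. Friction holds it where it is left; about 5 N on its tab point presses it down. When flat it packs the gap under the rocking corner; at a firm corner there is no gap and the tab would stop half-way, at 0.12
- tab_b (a point): point to press on shim tab b: on its upper face, 42 mm out from its pivot, 33 mm above the bench when raised, 23.5 when flat. The tab is a steel strip 34 mm wide, 60 long from the pivot, sloping up to the plate's left (+y). The four swap corners from run to run: a tab serves the corner whose point lies 72 mm to the right of this point (along the plate's -y)
- shim_b (a joint): angle of shim tab b, rad: 0 fully raised, 0.253 flat at its stop; starts between 0 and 0.03. Friction holds it where it is left; about 5 N on its tab point presses it down. When flat it packs the gap under the rocking corner; at a firm corner there is no gap and the tab would stop half-way, at 0.12
- tab_c (a point): point to press on shim tab c: on its upper face, 42 mm out from its pivot, 33 mm above the bench when raised, 23.5 when flat. The tab is a steel strip 34 mm wide, 60 long from the pivot, sloping up to the plate's left (+y). The four swap corners from run to run: a tab serves the corner whose point lies 72 mm to the right of this point (along the plate's -y)
- shim_c (a joint): angle of shim tab c, rad: 0 fully raised, 0.253 flat at its stop; starts between 0 and 0.03. Friction holds it where it is left; about 5 N on its tab point presses it down. When flat it packs the gap under the rocking corner; at a firm corner there is no gap and the tab would stop half-way, at 0.12
- tab_d (a point): point to press on shim tab d: on its upper face, 42 mm out from its pivot, 33 mm above the bench when raised, 23.5 when flat. The tab is a steel strip 34 mm wide, 60 long from the pivot, sloping up to the plate's left (+y). The four swap corners from run to run: a tab serves the corner whose point lies 72 mm to the right of this point (along the plate's -y)
- shim_d (a joint): angle of shim tab d, rad: 0 fully raised, 0.253 flat at its stop; starts between 0 and 0.03. Friction holds it where it is left; about 5 N on its tab point presses it down. When flat it packs the gap under the rocking corner; at a firm corner there is no gap and the tab would stop half-way, at 0.12
- vial_far: small amber glass vial with white cap, 22 mm across, 36 mm tall, standing in the opening of the H between its two far arms; not part of the job. Origin: centre of its underside
- vial_near: the same kind of vial, between the two near arms of the H; not part of the job. Origin: centre of its underside
- reagent_bottle: amber bottle, 68 mm across, 125 mm tall, at the left; not part of the job. Origin: centre of its underside
- screwdriver: screwdriver lying at the right; not part of the job. Origin: centre of its underside, lying along its x
- wrench: steel wrench lying at the right; not part of the job. Origin: centre of its underside, lying along its x
- beaker: small glass beaker, 60 mm across, 60 mm tall, at the right; not part of the job. Origin: centre of its underside
- mouse: computer mouse, 100 x 58 x 28 mm, at the left; not part of the job. Origin: centre of its underside
Mind the look-alikes: they are no part of the job. What is shaped like the part that bears tab_d but green or turquoise is not meant.

How it is judged:
By the outcome, as a careful person would: the job done as asked, in the order asked, and still so for the second after the job is handed in, with the robot touching nothing.
It also fails if it takes over 58 s, if anything falls off the work surface, if the arm or the gripper's body presses on something with over 40 N, if the wrist force passes 120 N, or if a joint passes its speed limit or range.

### The arm

A 6-joint arm with a two-finger parallel gripper is mounted at the origin on the work surface. World frame = base frame: x ahead of the robot, y to its left, z up, the work surface at z = 0. Lengths are in m, angles in rad, forces in N, time in s.
With the tool pointing down it reaches from about 0.4 to 0.825 m from the base axis. Payload 7 kg.
Tool frame: the origin (TCP) lies between the finger pads; the fingertips stand ahead of it and the grasp point (between the pads) lies 8 mm behind it (r.tcp_to_tips is the z of the fingertips in the tool frame, in m); z points along the fingers, y is the direction in which the jaws open and shut (so a half turn about z gives the same grasp; the last joint's range is limited). The gripper opens to 88 mm and grips with 3 to 60 N. Pads are 19 mm wide; open, the fingers measure 130 mm over their backs; the gripper's body (78 mm by 193 mm) begins 47 mm behind the grasp point.
Start: joints at [1.44, 0.359, 0.012, 0, -1.224, -0.288], TCP at [0.275, 0.617, 0.217] pointing down, gripper open.
Joint ranges: [-3.07, 3.07], [-1.43, 2.12], [-1.02, 1.25], [-3.03, 1.67], [-3.05, -0], [-3.03, 3.03]. Speed limits (rad/s): [2.39, 2.39, 3.01, 3.14, 3.14, 3.14].

### API

Orientations are given as a 3x3 rotation matrix whose columns are the frame's x, y, z axes.
In Python, from cell import sensors, viewer, order, r gives the robot as it stands.
- The arm moves only by the tool servo_tool, never from a script. Its argument "commands" is a list of rows, each a list of 3 entries, a list of its own where there are three numbers: the turn, a rotation vector about the tool's x, y, z in rad, then the shift along the tool's x, y, z in mm, then the closure, from 0 (fully open) to 1 (shut). A call has 1 to 20 rows; each row is the pose to reach, as a shift and turn from the pose commanded when the call began, along the tool's axes at that moment; what a row does not reach only later rows make up. A row lasts 1/12 s, in which the tool goes at most 41.7 mm and 7.16 degrees, less where a joint would pass 70% of its speed; a pose out of reach is approached as far as the arm can. A call with a gripper value outside its range is refused whole. The fingers move at their own pace and stop on an object; the grip force is fixed at half the most. Time passes only in rows, so rows that repeat a pose let the fingers close. It gives the time, the measured TCP pose, the force and the opening at its end, in the units of the state.
- sensors.read_state(): the state, without advancing time (a new reading comes with each control period).
- viewer.capture(name): name is "side" or "top" or "wrist"; returns (picture, depth): 384x512x3 uint8, red, green, blue; 384x512 float32, m along the optical axis (not along the pixel's ray), 0 where there is no reading.
- viewer.camera_params(name): a dict with "fovy" (degrees; the focal length in pixels is half the picture's height over the tangent of half this angle, whatever the lens; pixels are square), "cx", "cy" (the principal point, pixels), "origin" and "orientation" of the camera in the world. Camera axes: x right, y up, looking along -z (the intrinsics and any distortion apply to the point x, -y, -z); pixel columns grow to the right and rows downward; lengths in m; the calibration is good to about 2 mm. A picture is of the moment at which its call begins: read the wrist's pose just before it. camera_params takes no time and is no camera call; for the wrist camera it gives the pose at the moment of the call.
- order.close_job(): hands the job in, once; it reports no verdict.
The state is a dict: "t": time; "joint_positions": joint angles; "joint_vel": joint speeds; "tau": joint torques, N m; "position": TCP position; "orientation": TCP orientation; "force": force on the tool from outside, world axes, zero at the start; "ft_torque": the same for the moment, N m; "width": finger opening in m.
Only numpy, scipy, OpenCV 4.12 (cv2) and the standard library are available. Lean on these libraries where they do the work, as an engineer would, in place of code of your own. Each camera call takes 0.05 s, during which the arm holds its last target.

## Working session

There is one attempt and no reset: what is moved stays moved. The work goes in short steps, Python scripts to look and compute and a tool call to move; the robot and the scene stay as the last step left them, time stands still between calls to the robot, and variables do not carry over. Pictures are saved under pics/ and viewed, and the job is handed in when it is done.

Besides the shell and the picture viewer there is one more tool, called after ">>>" by a JSON object that holds its "method" and its "body". servo_tool: Moves the arm, as the interface text tells. Its arguments: {"type":"object","properties":{"commands":{"type":"array","items":{"type":"array"}}},"required":["commands"]}

```bash
mkdir -p pics; ls
cat > h.py <<'E'
from cell import sensors, viewer, order, r
import numpy as np, cv2
def cap(n,f):
    p,d=viewer.capture(n); cv2.imwrite('pics/'+f+'.png',p[:,:,::-1]); np.save('pics/'+f+'.npy',d)
    return p,d,viewer.camera_params(n)
E
python3 - <<'E'
from h import *
for n in ('top','side'):
    p,d,c=cap(n,n+'0'); print(c)
    import pickle; pickle.dump(c,open('pics/%s.pkl'%n,'wb'))
s=sensors.read_state(); print(s); print(r.tcp_to_tips)
E
```

```text
pics
{'fovy': 44.96963036662082, 'cx': 256.50403125635177, 'cy': 191.86484325748955, 'origin': array([0.35275152, 0.01635185, 1.52685132]), 'orientation': array([[ 2.87923127e-02,  9.95191263e-01, -9.36234667e-02],
       [-9.99581323e-01,  2.89336531e-02,  1.52320112e-04],
       [ 2.86045655e-03,  9.35798830e-02,  9.95607665e-01]])}
{'fovy': 53.5676898810963, 'cx': 259.9254786143324, 'cy': 190.83983582627116, 'origin': array([ 0.04554391, -0.74218545,  0.61003113]), 'orientation': array([[ 0.85832835,  0.27582103, -0.4326606 ],
       [-0.51308447,  0.45465611, -0.72803307],
       [-0.00409505,  0.84688286,  0.53176372]])}
{'t': 0.1, 'joint_positions': array([ 1.44014181e+00,  3.59311726e-01,  1.11618556e-02, -2.92017311e-04,
       -1.22413788e+00, -2.88081388e-01]), 'joint_vel': array([ 0.00101583, -0.00280916,  0.00298265,  0.00168514, -0.00052787,
       -0.00032644]), 'tau': array([-1.77419068e-03, -5.84165561e+01,  2.93755889e+01,  7.01548666e+00,
        1.02314207e-02, -4.79644996e-05]), 'position': array([0.27431782, 0.61624374, 0.21642662]), 'orientation': array([[ 9.13563268e-01, -4.06696371e-01, -4.66610243e-04],
       [-4.06696607e-01, -9.13562142e-01, -1.44291226e-03],
       [ 1.60549726e-04,  1.50796044e-03, -9.99998850e-01]]), 'force': array([-0.29842425,  0.7064525 , -0.05643269]), 'ft_torque': array([-0.08257009,  0.04102301, -0.01997231]), 'width': 0.08751760912183898}
0.011
```

Run:
```python
import cv2
a=cv2.imread('pics/top0.png');cv2.imwrite('pics/top0b.png',cv2.resize(a[60:260,130:400],None,fx=2.9,fy=2.9,interpolation=cv2.INTER_CUBIC))
```

```text
(no output)
```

View pics/top0.png

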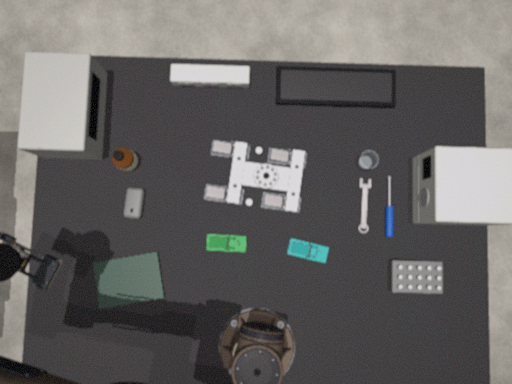

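View pics/side0.png

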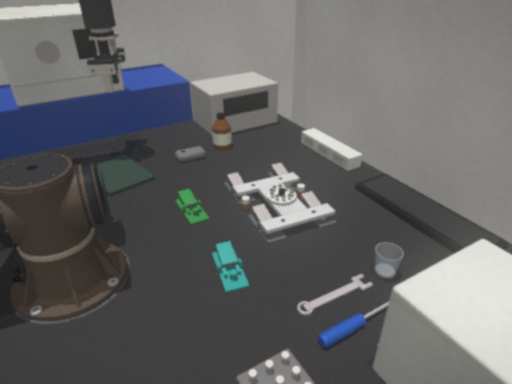

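View pics/top0b.png

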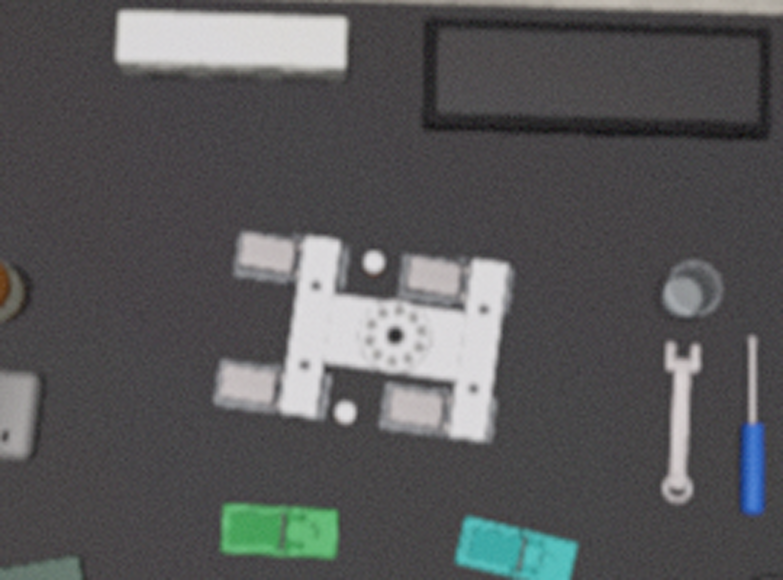

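```bash
cat >> h.py <<'E'
def proj(c,P):
    P=np.atleast_2d(P); q=(P-c['origin'])@c['orientation']; f=192/np.tan(np.radians(c['fovy'])/2)
    return np.c_[c['cx']+f*q[:,0]/-q[:,2], c['cy']-f*q[:,1]/-q[:,2]]
def ray(c,uv,z):
    uv=np.atleast_2d(uv).astype(float); f=192/np.tan(np.radians(c['fovy'])/2)
    d=np.c_[(uv[:,0]-c['cx'])/f,-(uv[:,1]-c['cy'])/f,-np.ones(len(uv))]@c['orientation'].T
    return c['origin']+d*((z-c['origin'][2])/d[:,2])[:,None]
def fit(c,uv,P):  # plate-frame pts (z incl) to pixels
    from scipy.optimize import least_squares
    g=lambda p:(proj(c,np.c_[P[:,0]*np.cos(p[2])-P[:,1]*np.sin(p[2])+p[0],P[:,0]*np.sin(p[2])+P[:,1]*np.cos(p[2])+p[1],P[:,2]])-uv).ravel()
    s=least_squares(g,[.6,0,0]); return s.x,s.fun.reshape(-1,2)
E
python3 - <<'E'
from h import *
import pickle
c=pickle.load(open('pics/top.pkl','rb'))
uv=np.array([[305,237],[341,239],[280,412],[320,417],[472,260],[510,263],[452,436],[490,440],[396,335]])/2.9+[130,60]
P=np.array([[.1,.115,.036],[.1,.075,.036],[-.1,.115,.036],[-.1,.075,.036],[.1,-.075,.036],[.1,-.115,.036],[-.1,-.075,.036],[-.1,-.115,.036],[0,0,.062]])
x,e=fit(c,uv,P);print(x,np.round(e,1))
print(ray(c,np.array([[374,262],[345,412]])/2.9+[130,60],.036))
E
```

```text
[ 0.54422998 -0.01514862 -0.1003211 ] [[ 0.3 -0. ]
 [ 0.1  0.8]
 [ 0.7  0.3]
 [-0.8  0.2]
 [ 0.6 -0.5]
 [-0.3 -0. ]
 [-0.1 -0.4]
 [-0.8 -0.2]
 [ 0.3 -0.2]]
[[0.62888728 0.01202271 0.036     ]
 [0.4592389  0.03944657 0.036     ]]
```

>>> {"method": "servo_tool", "body": {"commands": [[[0,0,-0.319],[463,485,-84],1],[[0,0,-0.319],[463,485,-84],1],[[0,0,-0.319],[463,485,-84],1],[[0,0,-0.319],[463,485,-84],1],[[0,0,-0.319],[463,485,-84],1],[[0,0,-0.319],[463,485,-84],1],[[0,0,-0.319],[463,485,-84],1],[[0,0,-0.319],[463,485,-84],1],[[0,0,-0.319],[463,485,-84],1],[[0,0,-0.319],[463,485,-84],1],[[0,0,-0.319],[463,485,-84],1],[[0,0,-0.319],[463,485,-84],1],[[0,0,-0.319],[463,485,-84],1],[[0,0,-0.319],[463,485,-84],1],[[0,0,-0.319],[463,485,-84],1],[[0,0,-0.319],[463,485,-84],1],[[0,0,-0.319],[463,485,-84],1],[[0,0,-0.319],[463,485,-84],1],[[0,0,-0.319],[463,485,-84],1],[[0,0,-0.319],[463,485,-84],1]]}}

```text
t: 1.77
position: [0.4998, -0.0142, 0.3009]
orientation: [[0.995, -0.1, -0.001], [-0.1, -0.995, 0.0], [-0.001, -0.0, -1.0]]
force: [0.8, 0.3, -0.1]
width: 0.0005
```

Run:
```python
from h import *
import pickle
p,d,c=cap('wrist','w1'); pickle.dump(c,open('pics/w1.pkl','wb'));print(c)
s=sensors.read_state(); print(s['t'],s['position'],s['orientation'],s['force'],s['width'])
cv2.imwrite('pics/w1b.png',cv2.resize(p[:,:,::-1],(780,585)))
```

```text
{'fovy': 67.91798200388455, 'cx': 256.13117706146085, 'cy': 192.44349204860112, 'origin': array([ 0.56813416, -0.02043017,  0.46929442]), 'orientation': array([[-9.86831179e-02,  9.61606457e-01,  2.56075505e-01],
       [-9.95118621e-01, -9.51640443e-02, -2.61292023e-02],
       [-7.56828970e-04, -2.57404014e-01,  9.66303576e-01]])}
1.8167 [ 0.49989209 -0.01389328  0.30099516] [[ 9.95119073e-01 -9.86805124e-02 -4.32338795e-04]
 [-9.86804733e-02 -9.95119165e-01  1.10961419e-04]
 [-4.41178350e-04 -6.77564270e-05 -9.99999900e-01]] [-0.55548424  0.32637624 -0.76926302] 0.00030264999150996327
```

View pics/w1b.png

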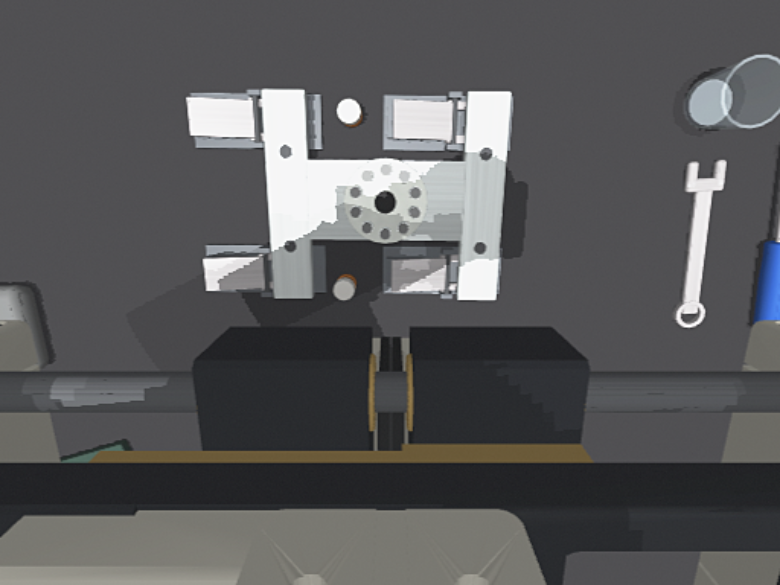

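Run:
```python
from h import *
import pickle
c=pickle.load(open('pics/w1.pkl','rb'))
uv=np.array([[262,90],[304,90],[274,297],[312,299],[468,92],[511,93],[458,299],[496,299],[385,202]])/780*512
P=np.array([[.1,.115,.036],[.1,.075,.036],[-.1,.115,.036],[-.1,.075,.036],[.1,-.075,.036],[.1,-.115,.036],[-.1,-.075,.036],[-.1,-.115,.036],[0,0,.062]])
x,e=fit(c,uv,P);print(x,np.round(e,1))
R=lambda a:np.array([[np.cos(a),-np.sin(a)],[np.sin(a),np.cos(a)]])
for n,q in dict(fl=(.075,.095),fr=(.075,-.095),nl=(-.075,.095),nr=(-.075,-.095),tfl=(.075,.167),tnl=(-.075,.167),tfr=(.075,-.023),tnr=(-.075,-.023)).items():
    w=R(x[2])@q+x[:2]; print(n,w.round(4),(proj(c,[*w,.036 if n[0]!='t' else .033])*780/512).round())
print(ray(c,np.array([[349,111],[343,288]])/780*512,.036))
s=sensors.read_state();o=s['orientation']
for n,q in dict(nl=(-.075,.095)).items():
    print(o.T@(np.r_[R(x[2])@q+x[:2],.06]-s['position'])*1000)
p=cv2.imread('pics/w1.png'); cv2.imwrite('pics/w1c.png',cv2.resize(p[50:210,115:345],None,fx=3.4,fy=3.4,interpolation=cv2.INTER_CUBIC))
```

```text
[ 0.54624767 -0.01339702 -0.10800566] [[-0.7 -0.7]
 [ 0.4 -0.5]
 [-0.   1.1]
 [ 0.4  0.1]
 [-0.  -0.7]
 [ 0.3 -1.1]
 [-0.5  0.9]
 [-0.1  1.1]
 [ 0.2  0.5]]
fl [0.6311 0.073 ] [[284. 118.]]
fr [ 0.6106 -0.1159] [[488. 120.]]
nl [0.4819 0.0891] [[292. 275.]]
nr [ 0.4614 -0.0998] [[478. 277.]]
tfl [0.6388 0.1445] [[208. 118.]]
tnl [0.4897 0.1607] [[223. 274.]]
tfr [ 0.6183 -0.0443] [[411. 120.]]
tnr [ 0.4692 -0.0282] [[408. 276.]]
[[0.63131412 0.01208514 0.036     ]
 [0.46357906 0.03908653 0.036     ]]
[ -27.93957693 -100.73522279  241.01433806]
```

View pics/w1c.png

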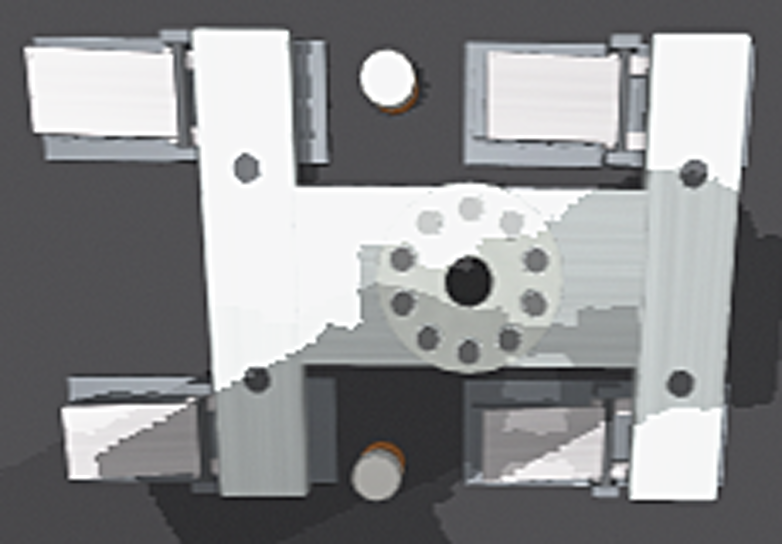

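>>> {"method": "servo_tool", "body": {"commands": [[[0,0,0],[-28,-101,100],1],[[0,0,0],[-28,-101,100],1],[[0,0,0],[-28,-101,100],1],[[0,0,0],[-28,-101,100],1],[[0,0,0],[-28,-101,235],1],[[0,0,0],[-28,-101,235],1],[[0,0,0],[-28,-101,235],1],[[0,0,0],[-28,-101,235],1],[[0,0,0],[-28,-101,245],1],[[0,0,0],[-28,-101,250],1],[[0,0,0],[-28,-101,252],1],[[0,0,0],[-28,-101,254],1],[[0,0,0],[-28,-101,254],1]]}}

```text
t: 2.9
position: [0.4827, 0.0892, 0.0477]
orientation: [[0.995, -0.099, 0.001], [-0.099, -0.995, 0.0], [0.001, -0.001, -1.0]]
force: [-0.7, -0.4, 0.7]
width: 0.0008
```

>>> {"method": "servo_tool", "body": {"commands": [[[0,0,0],[0,0,1],1],[[0,0,0],[0,0,1.5],1],[[0,0,0],[0,0,2],1],[[0,0,0],[0,0,2],1]]}}

```text
t: 3.23
position: [0.4826, 0.0886, 0.0455]
orientation: [[0.995, -0.1, 0.0], [-0.1, -0.995, 0.0], [0.0, -0.0, -1.0]]
force: [0.2, -0.7, -0.5]
width: 0.0002
```

>>> {"method": "servo_tool", "body": {"commands": [[[0,0,0],[0,0,1],1],[[0,0,0],[0,0,1],1],[[0,0,0],[0,0,1],1]]}}

```text
t: 3.48
position: [0.4824, 0.0885, 0.0442]
orientation: [[0.995, -0.1, -0.0], [-0.1, -0.995, -0.0], [-0.0, 0.0, -1.0]]
force: [-0.3, -0.1, -0.6]
width: 0.0004
```

>>> {"method": "servo_tool", "body": {"commands": [[[0,0,0],[0,0,1],1],[[0,0,0],[0,0,1],1],[[0,0,0],[0,0,1],1]]}}

```text
t: 3.73
position: [0.4824, 0.0885, 0.0432]
orientation: [[0.995, -0.1, -0.0], [-0.1, -0.995, -0.0], [-0.0, 0.0, -1.0]]
force: [0.4, 0.2, 0.4]
width: 0.001
```

Run:
```python
from h import *
p,d,c=cap('side','s2'); cv2.imwrite('pics/s2b.png',cv2.resize(p[100:270,170:370,::-1],None,fx=3.4,fy=3.4,interpolation=cv2.INTER_CUBIC))
p,d,c=cap('wrist','w2'); cv2.imwrite('pics/w2b.png',cv2.resize(p[:,:,::-1],(780,585)))
```

```text
(no output)
```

View pics/s2b.png

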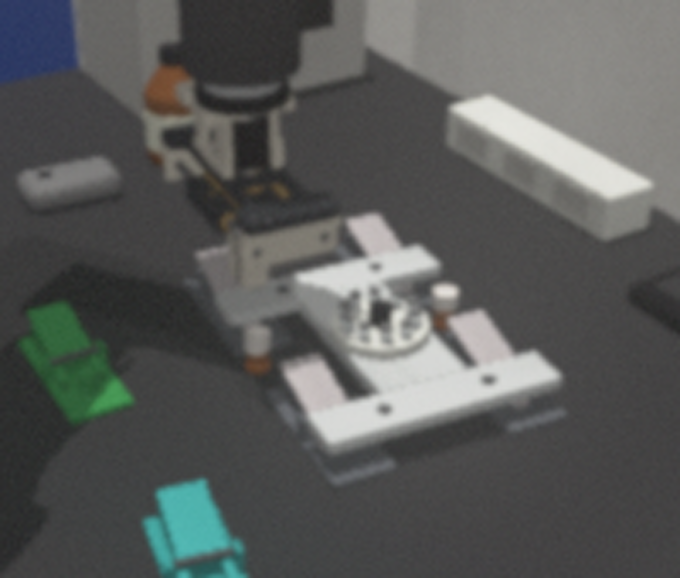

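View pics/w2b.png

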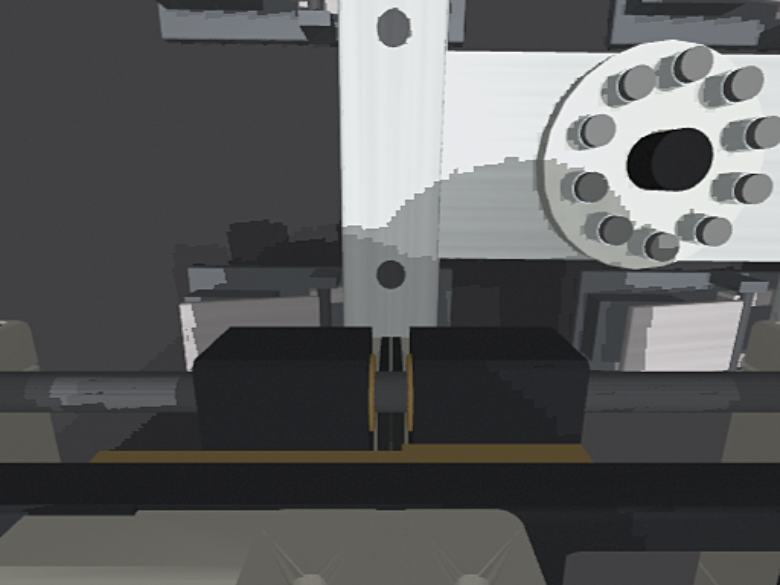

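>>> {"method": "servo_tool", "body": {"commands": [[[0,0,0],[0,0,1],1],[[0,0,0],[0,0,1],1],[[0,0,0],[0,0,1],1]]}}

```text
t: 4.08
position: [0.4824, 0.0885, 0.0422]
orientation: [[0.995, -0.1, -0.0], [-0.1, -0.995, -0.0], [-0.0, 0.0, -1.0]]
force: [-0.2, 0.1, -0.5]
width: 0.0002
```

>>> {"method": "servo_tool", "body": {"commands": [[[0,0,0],[0,0,1],1],[[0,0,0],[0,0,1],1],[[0,0,0],[0,0,1],1]]}}

```text
t: 4.33
position: [0.4824, 0.0886, 0.0412]
orientation: [[0.995, -0.1, -0.0], [-0.1, -0.995, -0.0], [-0.0, 0.0, -1.0]]
force: [1.0, 0.9, 0.5]
width: 0.0003
```

Run:
```python
from h import *
import pickle
for n in range(1):
    s=sensors.read_state(); print(s['position'],s['force'],s['ft_torque'])
c=viewer.camera_params('side'); q=s['position']; o=s['orientation']
pts=[q+o@np.array([x,y,z]) for x in(-.0095,.0095) for y in(-.01,.01) for z in(.011,)]
pts+=[q+o@np.array([x,y,-.055]) for x in(-.039,.039) for y in(-.097,.097)]
print(((proj(c,pts)-[170,100])*3.4).round())
```

```text
[0.48241061 0.08855392 0.04120423] [1.00913415 0.86670096 0.54233816] [-0.02645685  0.05739714  0.01815135]
[[234. 297.]
 [243. 309.]
 [254. 292.]
 [263. 304.]
 [162. 193.]
 [249. 299.]
 [244. 176.]
 [341. 276.]]
```

Run:
```python
from h import *
import pickle
def zof(c,d,u,v):
    f=192/np.tan(np.radians(c['fovy'])/2); u0,v0=u*512/780,v*512/780
    D=np.median(d[int(v0)-2:int(v0)+3,int(u0)-2:int(u0)+3])
    return (c['origin']+c['orientation']@np.array([(u0-c['cx'])/f*D,-(v0-c['cy'])/f*D,-D])).round(4)
c=pickle.load(open('pics/w1.pkl','rb'));d=np.load('pics/w1.npy')
for u,v in [(284,110),(300,240),(293,275),(290,290),(488,120),(478,277),(150,200),(420,300),(228,118),(403,120)]: print(u,v,zof(c,d,u,v))
p,d,c=cap('wrist','w3')
print()
for u,v in [(385,100),(370,180),(390,240),(392,310),(470,180),(500,90),(100,180),(560,160)]: print(u,v,zof(c,d,u,v))
cv2.imwrite('pics/w3b.png',cv2.resize(p[:,:,::-1],(780,585)))
d,c=None,viewer.camera_params('side')
p,d,c=cap('side','s3')
cv2.imwrite('pics/s3b.png',cv2.resize(p[140:210,200:310,::-1],None,fx=7,fy=7,interpolation=cv2.INTER_CUBIC))
```

```text
284 110 [0.638  0.0718 0.0371]
300 240 [0.5171 0.0753 0.0374]
293 275 [0.4824 0.0879 0.0372]
290 290 [0.4671 0.0934 0.0371]
488 120 [ 0.6106 -0.1158  0.0369]
478 277 [ 0.4618 -0.0995  0.0373]
150 200 [0.5703 0.2344 0.0014]
420 300 [ 0.4331 -0.0402  0.0018]
228 118 [0.6372 0.1267 0.0312]
403 120 [ 0.6184 -0.0371  0.0374]

385 100 [0.5783 0.0812 0.0367]
370 180 [0.5506 0.0899 0.037 ]
390 240 [0.5268 0.0845 0.0371]
392 310 [0.4977 0.0866 0.0371]
470 180 [0.5467 0.0516 0.0368]
500 90 [0.5775 0.039  0.037 ]
100 180 [0.563  0.2163 0.0012]
560 160 [0.5507 0.021  0.047 ]
```

View pics/s3b.png

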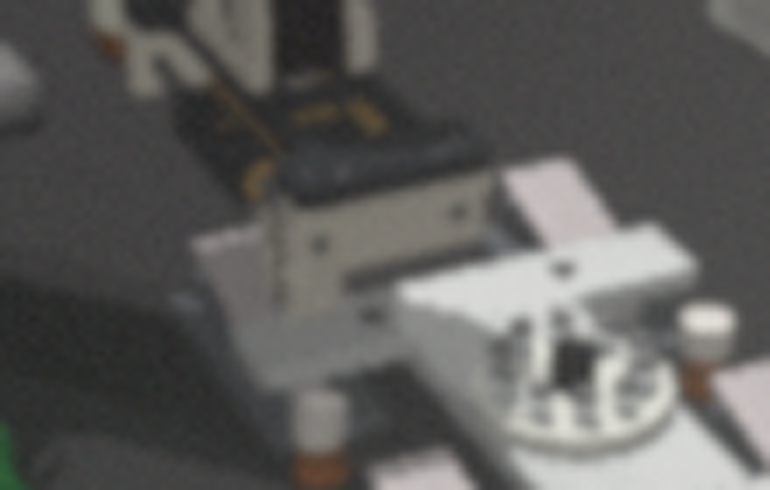

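>>> {"method": "servo_tool", "body": {"commands": [[[0,0,0],[0,0,1],1],[[0,0,0],[0,0,2],1],[[0,0,0],[0,0,2],1]]}}

```text
t: 4.68
position: [0.4823, 0.0885, 0.039]
orientation: [[0.995, -0.1, -0.0], [-0.1, -0.995, -0.0], [-0.0, 0.0, -1.0]]
force: [1.0, 0.4, -0.4]
width: 0.0007
```

>>> {"method": "servo_tool", "body": {"commands": [[[0,0,0],[0,0,1],1],[[0,0,0],[0,0,1],1]]}}

```text
t: 4.85
position: [0.4823, 0.0885, 0.0381]
orientation: [[0.995, -0.1, -0.0], [-0.1, -0.995, -0.0], [-0.0, 0.0, -1.0]]
force: [0.3, 0.8, -0.3]
width: 0.0002
```

>>> {"method": "servo_tool", "body": {"commands": [[[0,0,0],[0,0,1],1],[[0,0,0],[0,0,1],1]]}}

```text
t: 5.02
position: [0.4824, 0.0885, 0.0371]
orientation: [[0.995, -0.1, -0.0], [-0.1, -0.995, -0.0], [-0.0, 0.0, -1.0]]
force: [-0.6, -0.3, 0.6]
width: 0.0005
```

Run:
```python
from h import *
print([a for a in dir(r) if a[0]!='_'])
p,d,c=cap('side','s4')
cv2.imwrite('pics/s4b.png',cv2.resize(p[130:210,200:310,::-1],None,fx=7,fy=7,interpolation=cv2.INTER_CUBIC))
p,d,c=cap('wrist','w4')
cv2.imwrite('pics/w4b.png',cv2.resize(p[:,:,::-1],(780,585)))
f=192/np.tan(np.radians(c['fovy'])/2)
v,u=np.mgrid[:384,:512]
X=(np.dstack([(u-c['cx'])/f*d,-(v-c['cy'])/f*d,-d]).reshape(-1,3)@c['orientation'].T+c['origin']).reshape(384,512,3)
for vv in range(60,384,12): print(vv,[tuple((X[vv,uu]*1000).astype(int)) for uu in (200,250,256,262,300)])
```

```text
['IKError', 'tcp_to_tips']
60 [(np.int64(590), np.int64(115), np.int64(0)), (np.int64(580), np.int64(82), np.int64(36)), (np.int64(580), np.int64(79), np.int64(37)), (np.int64(580), np.int64(75), np.int64(35)), (np.int64(577), np.int64(55), np.int64(36))]
72 [(np.int64(583), np.int64(116), np.int64(0)), (np.int64(574), np.int64(83), np.int64(36)), (np.int64(574), np.int64(79), np.int64(36)), (np.int64(573), np.int64(76), np.int64(37)), (np.int64(571), np.int64(55), np.int64(36))]
84 [(np.int64(575), np.int64(117), np.int64(0)), (np.int64(568), np.int64(83), np.int64(36)), (np.int64(568), np.int64(80), np.int64(36)), (np.int64(567), np.int64(77), np.int64(35)), (np.int64(565), np.int64(56), np.int64(37))]
96 [(np.int64(567), np.int64(118), np.int64(1)), (np.int64(562), np.int64(84), np.int64(38)), (np.int64(561), np.int64(81), np.int64(36)), (np.int64(561), np.int64(77), np.int64(36)), (np.int64(559), np.int64(56), np.int64(37))]
108 [(np.int64(560), np.int64(119), np.int64(1)), (np.int64(555), np.int64(85), np.int64(37)), (np.int64(555), np.int64(81), np.int64(37)), (np.int64(555), n
[... 4491 characters left out ...]
[(np.int64(509), np.int64(96), np.int64(160)), (np.int64(507), np.int64(87), np.int64(159)), (np.int64(507), np.int64(86), np.int64(159)), (np.int64(507), np.int64(85), np.int64(160)), (np.int64(506), np.int64(77), np.int64(159))]
360 [(np.int64(508), np.int64(96), np.int64(162)), (np.int64(507), np.int64(87), np.int64(162)), (np.int64(507), np.int64(86), np.int64(162)), (np.int64(507), np.int64(85), np.int64(162)), (np.int64(506), np.int64(78), np.int64(162))]
372 [(np.int64(550), np.int64(81), np.int64(205)), (np.int64(550), np.int64(81), np.int64(205)), (np.int64(506), np.int64(86), np.int64(164)), (np.int64(507), np.int64(85), np.int64(165)), (np.int64(550), np.int64(81), np.int64(205))]
```

View pics/s4b.png

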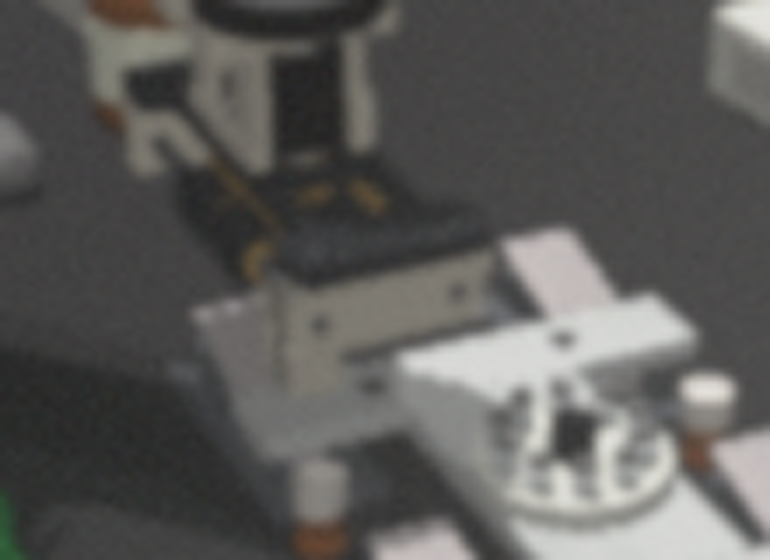

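View pics/w4b.png

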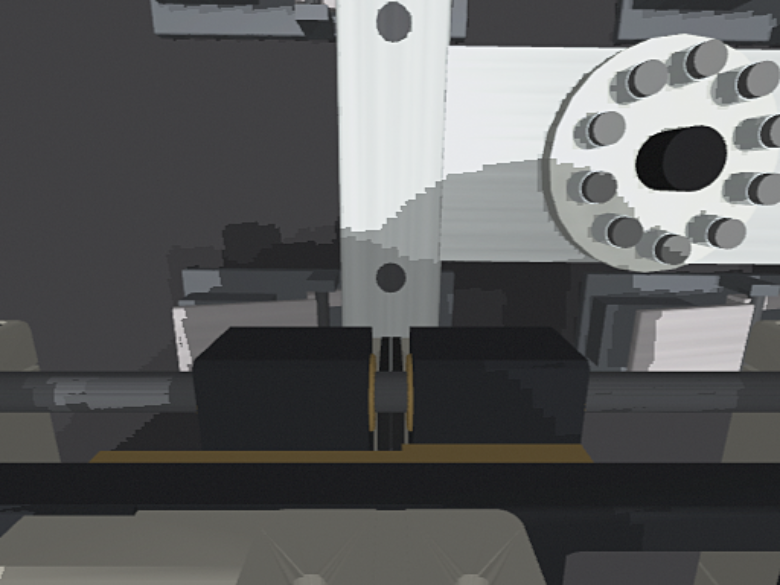

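Run:
```python
from h import *
d=np.load('pics/w4.npy'); c=viewer.camera_params('wrist')
f=192/np.tan(np.radians(c['fovy'])/2)
v,u=np.mgrid[:384,:512]
X=(np.dstack([(u-c['cx'])/f*d,-(v-c['cy'])/f*d,-d]).reshape(-1,3)@c['orientation'].T+c['origin']).reshape(384,512,3)
for vv in range(214,250,3): print(vv,[tuple(int(q) for q in X[vv,uu]*1000) for uu in range(242,273,3)])
p=cv2.imread('pics/w4.png'); cv2.imwrite('pics/w4c.png',cv2.resize(p[200:310,200:310],None,fx=5,fy=5))
```

```text
214 [(520, 89, 117), (492, 94, 37), (492, 92, 37), (492, 91, 37), (492, 89, 37), (491, 87, 36), (491, 85, 36), (491, 83, 37), (491, 81, 36), (520, 80, 118), (519, 79, 118)]
217 [(520, 89, 121), (491, 95, 37), (490, 93, 36), (490, 91, 36), (490, 89, 36), (490, 87, 36), (490, 85, 37), (489, 83, 37), (489, 81, 36), (519, 81, 119), (519, 80, 120)]
220 [(520, 89, 123), (488, 95, 35), (488, 93, 37), (488, 91, 36), (488, 89, 36), (487, 87, 36), (487, 85, 36), (487, 84, 36), (487, 82, 36), (518, 81, 120), (519, 80, 123)]
223 [(520, 89, 126), (493, 94, 54), (493, 92, 54), (492, 90, 51), (491, 89, 51), (486, 87, 37), (491, 85, 51), (491, 84, 51), (492, 82, 55), (517, 81, 120), (520, 80, 126)]
226 [(521, 88, 129), (493, 93, 59), (493, 92, 59), (491, 90, 55), (491, 89, 56), (483, 88, 36), (491, 85, 55), (491, 84, 55), (492, 82, 60), (516, 81, 120), (519, 80, 127)]
229 [(520, 88, 131), (493, 93, 63), (493, 92, 63), (492, 90, 60), (491, 89, 60), (482, 88, 37), (491, 85, 60), (491, 84, 60), (492, 82, 62), (515, 81, 120), (520, 80, 131)]
232 [(520, 88, 132), (517, 88, 124), (492, 92, 66), (492, 90, 
[... 296 characters left out ...]
 89, 131), (517, 88, 129), (489, 92, 65), (491, 90, 71), (492, 88, 73), (476, 88, 37), (490, 86, 70), (490, 84, 71), (488, 83, 65), (516, 81, 129), (519, 80, 135)]
241 [(518, 89, 134), (516, 88, 129), (487, 92, 65), (491, 90, 74), (550, 81, 205), (473, 89, 36), (491, 86, 76), (491, 84, 76), (492, 83, 79), (516, 81, 130), (518, 80, 136)]
244 [(517, 89, 133), (516, 88, 132), (513, 88, 126), (514, 87, 127), (513, 86, 125), (513, 85, 126), (513, 84, 125), (513, 83, 125), (513, 82, 127), (515, 81, 131), (518, 81, 137)]
247 [(516, 89, 133), (515, 88, 131), (513, 88, 128), (514, 87, 129), (513, 86, 128), (513, 85, 128), (513, 84, 128), (513, 83, 128), (512, 82, 127), (514, 81, 131), (517, 81, 138)]
```

View pics/w4c.png

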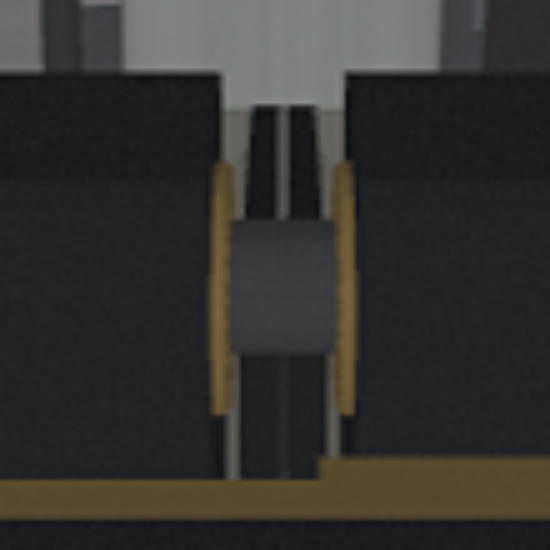

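>>> {"method": "servo_tool", "body": {"commands": [[[0,0,0],[0,0,4],1],[[0,0,0],[0,0,7],1],[[0,0,0],[0,0,8],1],[[0,0,0],[0,0,9],1],[[0,0,0],[0,0,9],1]]}}

```text
t: 5.53
position: [0.4823, 0.0884, 0.0279]
orientation: [[0.995, -0.1, -0.001], [-0.1, -0.995, -0.0], [-0.0, 0.0, -1.0]]
force: [0.5, 0.1, -0.2]
width: 0.0003
```

>>> {"method": "servo_tool", "body": {"commands": [[[0,0,0],[0,0,1],1],[[0,0,0],[0,0,1],1]]}}

```text
t: 5.7
position: [0.4824, 0.0886, 0.0271]
orientation: [[0.995, -0.1, -0.0], [-0.1, -0.995, -0.0], [-0.0, 0.0, -1.0]]
force: [-0.0, 0.4, 0.6]
width: 0.0004
```

>>> {"method": "servo_tool", "body": {"commands": [[[0,0,0],[0,0,1],1],[[0,0,0],[0,0,1],1]]}}

```text
t: 5.87
position: [0.4825, 0.0886, 0.0269]
orientation: [[0.995, -0.099, 0.0], [-0.099, -0.995, -0.0], [0.0, 0.0, -1.0]]
force: [-2.3, 0.9, 8.2]
width: 0.0004
```

>>> {"method": "servo_tool", "body": {"commands": [[[0,0,0],[0,0,1],1],[[0,0,0],[0,0,1],1]]}}

```text
t: 6.03
position: [0.4826, 0.0886, 0.0268]
orientation: [[0.995, -0.099, 0.001], [-0.099, -0.995, -0.0], [0.001, 0.0, -1.0]]
force: [-6.7, 1.1, 19.6]
width: 0.0003
```

>>> {"method": "servo_tool", "body": {"commands": [[[0,0,0],[0,0,-10],1],[[0,0,0],[0,0,-40],1],[[0,0,0],[-2,40,-40],1],[[0,0,0],[-2,190,-40],1],[[0,0,0],[-2,190,-40],1],[[0,0,0],[-2,190,-40],1],[[0,0,0],[-2,190,-40],1],[[0,0,0],[-2,190,-40],1],[[0,0,0],[-2,190,-12],1],[[0,0,0],[-2,190,-6],1],[[0,0,0],[-2,190,-4],1],[[0,0,0],[-2,190,-3],1],[[0,0,0],[-2,190,-2],1],[[0,0,0],[-2,190,-1],1],[[0,0,0],[-2,190,-1],1]]}}

```text
t: 7.28
position: [0.4622, -0.0998, 0.0268]
orientation: [[0.995, -0.099, 0.001], [-0.099, -0.995, 0.0], [0.001, -0.0, -1.0]]
force: [0.6, 1.9, 2.2]
width: 0.0007
```

>>> {"method": "servo_tool", "body": {"commands": [[[0,0,0],[0,0,1],1],[[0,0,0],[0,0,1],1]]}}

```text
t: 7.45
position: [0.4621, -0.1, 0.0257]
orientation: [[0.995, -0.099, 0.001], [-0.099, -0.995, 0.0], [0.001, -0.0, -1.0]]
force: [-0.1, 2.3, 3.1]
width: 0.0007
```

>>> {"method": "servo_tool", "body": {"commands": [[[0,0,0],[0,0,1],1],[[0,0,0],[0,0,1.5],1],[[0,0,0],[0,0,1.5],1]]}}

```text
t: 7.7
position: [0.4619, -0.1001, 0.0239]
orientation: [[0.995, -0.099, 0.001], [-0.099, -0.995, 0.0], [0.001, -0.0, -1.0]]
force: [-1.0, 3.5, 4.4]
width: 0.0006
```

>>> {"method": "servo_tool", "body": {"commands": [[[0,0,0],[0,0,1],1],[[0,0,0],[0,0,1.5],1],[[0,0,0],[0,0,1.5],1]]}}

```text
t: 7.95
position: [0.4619, -0.1002, 0.0224]
orientation: [[0.995, -0.099, 0.001], [-0.099, -0.995, 0.0], [0.001, -0.0, -1.0]]
force: [-0.5, 3.4, 5.3]
width: 0.0005
```

>>> {"method": "servo_tool", "body": {"commands": [[[0,0,0],[0,0,1],1],[[0,0,0],[0,0,1.5],1],[[0,0,0],[0,0,1.5],1]]}}

```text
t: 8.2
position: [0.4619, -0.1002, 0.0219]
orientation: [[0.995, -0.099, 0.001], [-0.099, -0.995, -0.0], [0.001, 0.0, -1.0]]
force: [-5.0, 4.3, 19.9]
width: 0.0003
```

>>> {"method": "servo_tool", "body": {"commands": [[[0,0,0],[0,0,-5],1],[[0,0,0],[0,0,-20],1],[[0,0,0],[0,0,-60],1],[[0,0,0],[0,-72,-180],1],[[0,0,0],[0,-72,-180],1],[[0,0,0],[0,-72,-180],1],[[0,0,0],[0,-72,-180],1],[[0,0,0],[0,-72,-180],1],[[0,0,0],[0,-72,-180],1]]}}

```text
t: 8.95
position: [0.4687, -0.0283, 0.2012]
orientation: [[0.995, -0.099, 0.001], [-0.099, -0.995, 0.001], [0.001, -0.001, -1.0]]
force: [-1.1, -0.2, -0.2]
width: 0.0003
```

Run:
```python
from h import *
import pickle
p,d,c=cap('wrist','w5'); pickle.dump(c,open('pics/w5.pkl','wb'))
cv2.imwrite('pics/w5b.png',cv2.resize(p[:,:,::-1],(780,585)))
```

```text
(no output)
```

View pics/w5b.png

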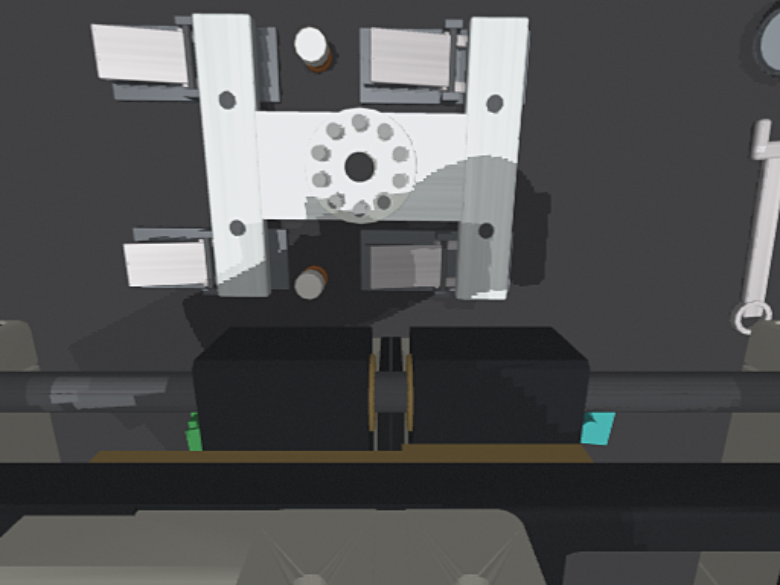

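Run:
```python
from h import *
import pickle
c=pickle.load(open('pics/w5.pkl','rb'));k=512/780
uv=np.array([[193,14],[251,13],[219,296],[270,297],[471,17],[528,18],[457,298],[506,298],[360,167]])*k
P=np.array([[.1,.115,.036],[.1,.075,.036],[-.1,.115,.036],[-.1,.075,.036],[.1,-.075,.036],[.1,-.115,.036],[-.1,-.075,.036],[-.1,-.115,.036],[0,0,.062]])
x,e=fit(c,uv,P);print(x,np.round(e,1))
a=x[2];R=np.array([[np.cos(a),-np.sin(a)],[np.sin(a),np.cos(a)]])
for q in [(-.075,-.023),(-.058,-.005),(-.092,-.005),(-.058,-.065),(-.092,-.065)]:
    w=R@q+x[:2]; z=.033+(q[1]+.023)*.25; print(w,proj(c,[*w,z])/k)
d=np.load('pics/w5.npy')
for u in (375,390,405,420,435):
  for v in (252,267,282):
    D=d[int(v*k),int(u*k)]; f=192/np.tan(np.radians(c['fovy'])/2)
    print((c['origin']+c['orientation']@np.array([(u*k-c['cx'])/f*D,-(v*k-c['cy'])/f*D,-D])).round(4),end=' ')
  print()
```

```text
[ 0.54481792 -0.01522642 -0.10922969] [[-1.4 -1. ]
 [-0.6  0.1]
 [-0.5  1.1]
 [-0.9  0.8]
 [ 0.6 -1. ]
 [ 1.9 -1.2]
 [ 0.2  1.3]
 [ 1.   1.6]
 [-0.2  0.3]]
[ 0.4677576 -0.0299134] [[392.22768673 267.69239273]]
[ 0.48661851 -0.01387389] [[369.01275482 246.89521315]]
[ 0.45282114 -0.01016746] [[369.14569968 289.82573176]]
[ 0.48007776 -0.07351631] [[444.87809546 244.70502004]]
[ 0.44628038 -0.06980988] [[443.13858938 285.92991879]]
[ 0.4821 -0.018   0.0368] [ 0.4702 -0.0166  0.0357] [ 0.4582 -0.0153  0.0355] 
[ 0.4802 -0.0294  0.0322] [ 0.4685 -0.0282  0.033 ] [ 0.4567 -0.027   0.034 ] 
[ 0.4789 -0.0411  0.0313] [ 0.4668 -0.04    0.0306] [ 0.4546 -0.0389  0.0305] 
[ 0.4772 -0.0529  0.0281] [ 0.465  -0.052   0.0276] [ 0.4527 -0.051   0.0275] 
[ 0.4754 -0.065   0.0249] [ 0.4631 -0.0642  0.0243] [ 0.4508 -0.0632  0.0246]
```

>>> {"method": "servo_tool", "body": {"commands": [[[0,0,0],[0,0,130],1],[[0,0,0],[0,0,130],1],[[0,0,0],[0,0,130],1],[[0,0,0],[0,0,155],1],[[0,0,0],[0,0,168],1],[[0,0,0],[0,0,173],1],[[0,0,0],[0,0,175],1],[[0,0,0],[0,0,176],1],[[0,0,0],[0,0,177],1],[[0,0,0],[0,0,178],1],[[0,0,0],[0,0,179],1],[[0,0,0],[0,0,180],1],[[0,0,0],[0,0,180],1]]}}

```text
t: 10.08
position: [0.4697, -0.0282, 0.0215]
orientation: [[0.995, -0.099, 0.002], [-0.099, -0.995, 0.001], [0.002, -0.001, -1.0]]
force: [0.6, 2.1, 3.4]
width: 0.0004
```

>>> {"method": "servo_tool", "body": {"commands": [[[0,0,0],[0,0,1],1],[[0,0,0],[0,0,2],1],[[0,0,0],[0,0,3],1],[[0,0,0],[0,0,4],1],[[0,0,0],[0,0,4],1]]}}

```text
t: 10.5
position: [0.4692, -0.0285, 0.0167]
orientation: [[0.995, -0.099, 0.001], [-0.099, -0.995, 0.0], [0.001, -0.0, -1.0]]
force: [1.8, 0.6, 2.3]
width: 0.0004
```

>>> {"method": "servo_tool", "body": {"commands": [[[0,0,0],[0,0,1],1],[[0,0,0],[0,0,2],1],[[0,0,0],[0,0,2],1]]}}

```text
t: 10.75
position: [0.4689, -0.0286, 0.0147]
orientation: [[0.995, -0.1, 0.0], [-0.1, -0.995, -0.0], [0.0, -0.0, -1.0]]
force: [1.2, 1.3, 2.2]
width: 0.0
```

>>> {"method": "servo_tool", "body": {"commands": [[[0,0,0],[0,0,1],1],[[0,0,0],[0,0,2],1],[[0,0,0],[0,0,2],1]]}}

```text
t: 11.0
position: [0.469, -0.0286, 0.0139]
orientation: [[0.995, -0.099, 0.001], [-0.099, -0.995, -0.0], [0.001, 0.0, -1.0]]
force: [-3.8, 3.0, 20.9]
width: 0.0008
```

>>> {"method": "servo_tool", "body": {"commands": [[[0,0,0],[0,0,0.7],1],[[0,0,0],[0,0,0.7],1],[[0,0,0],[0,0,0.7],1]]}}

```text
t: 11.25
position: [0.4691, -0.0286, 0.0137]
orientation: [[0.995, -0.099, 0.001], [-0.099, -0.995, -0.0], [0.001, 0.0, -1.0]]
force: [-5.9, 2.5, 27.6]
width: 0.0006
```

>>> {"method": "servo_tool", "body": {"commands": [[[0,0,0],[0,0,-4],1],[[0,0,0],[0,0,-15],1],[[0,0,0],[0,0,-50],1],[[0,0,0],[0,0,-185],1],[[0,0,0],[0,0,-185],1],[[0,0,0],[0,0,-185],1],[[0,0,0],[0,0,-185],1],[[0,0,0],[0,0,-185],1],[[0,0,0],[0,0,-185],1]]}}

```text
t: 12.0
position: [0.4677, -0.0289, 0.1968]
orientation: [[0.995, -0.1, -0.001], [-0.1, -0.995, 0.0], [-0.001, -0.0, -1.0]]
force: [-0.6, 0.1, -0.2]
width: 0.0002
```

Run:
```python
from h import *
import pickle
p,d,c=cap('wrist','w6'); pickle.dump(c,open('pics/w6.pkl','wb'));k=512/780
cv2.imwrite('pics/w6b.png',cv2.resize(p[:,:,::-1],(780,585)))
for u in (375,390,405,420,435, 478,490,225,405.1,480,140,110):
  for v in ((252,267,282) if u<478 and u!=225 and u>150 and u!=405.1 else (45,60,265,285)):
    D=np.median(d[int(v*k)-1:int(v*k)+2,int(u*k)-1:int(u*k)+2]); f=192/np.tan(np.radians(c['fovy'])/2)
    print((c['origin']+c['orientation']@np.array([(u*k-c['cx'])/f*D,-(v*k-c['cy'])/f*D,-D])).round(4),end=' ')
  print()
p,d,c=cap('side','s6'); cv2.imwrite('pics/s6b.png',cv2.resize(p[130:270,200:370,::-1],None,fx=4,fy=4,interpolation=cv2.INTER_CUBIC))
```

```text
[ 0.4798 -0.0178  0.024 ] [ 0.4676 -0.0164  0.0232] [ 0.4554 -0.0151  0.0236] 
[ 0.4785 -0.0296  0.0235] [ 0.4665 -0.0284  0.0238] [ 0.4542 -0.0271  0.0234] 
[ 0.4773 -0.0414  0.0232] [ 0.4652 -0.0403  0.0233] [ 0.453  -0.0392  0.0234] 
[ 0.4762 -0.0532  0.0239] [ 0.464  -0.0522  0.0233] [ 0.4518 -0.0512  0.0236] 
[ 0.4749 -0.065   0.0235] [ 0.4629 -0.0641  0.0235] [ 0.4507 -0.0632  0.0241] 
[ 0.6157 -0.1034  0.0359] [ 0.6065 -0.103   0.0357] [ 0.4639 -0.096   0.0366] [ 0.4481 -0.0953  0.0364] 
[ 0.6149 -0.1116  0.0357] [ 0.6058 -0.1113  0.0354] [ 0.4629 -0.1052  0.0363] [ 0.4471 -0.1045  0.0364] 
[0.6328 0.0673 0.0361] [0.6238 0.0692 0.0358] [0.4834 0.0972 0.0365] [0.4677 0.1005 0.0361] 
[ 0.6216 -0.0544  0.0323] [ 0.6124 -0.0536  0.0319] [ 0.4668 -0.0405  0.0232] [ 0.4462 -0.0392  0.0061] 
[ 0.6155 -0.1048  0.036 ] [ 0.6063 -0.1043  0.0361] [ 0.4638 -0.0975  0.0366] [ 0.4478 -0.0969  0.0359] 
[0.6405 0.1275 0.0301] [0.6311 0.1295 0.0309] [0.4898 0.1626 0.0357] [0.4741 0.1671 0.0349] 
[0.6411 0.1457 0.0345] [0.6319 0.1479 0.0351] [4.874e-01 2.095e-01 2.000e-04] [ 4.701e-01  2.145e-01 -3.000e-04]
```

View pics/w6b.png

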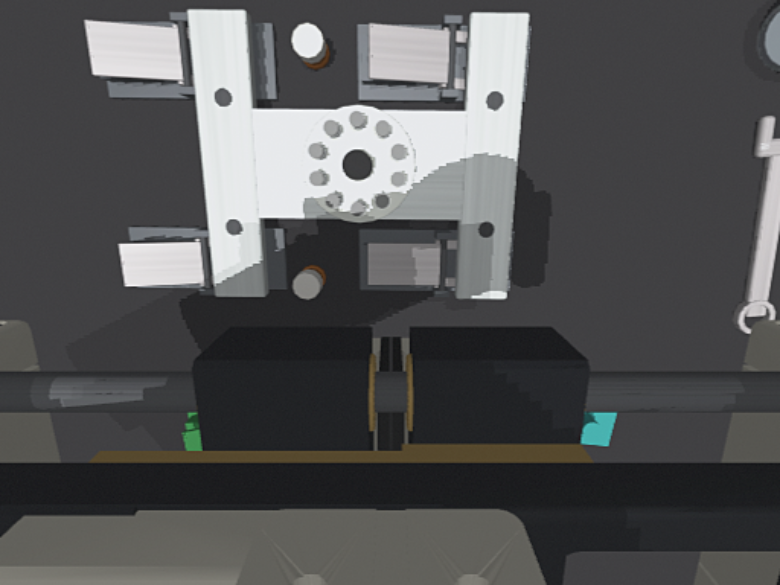

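View pics/s6b.png

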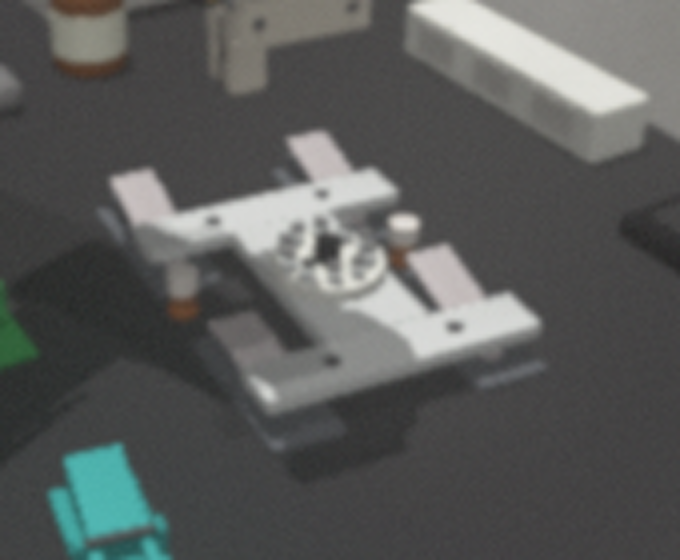

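```bash
python3 -c "
from h import *
print(order.close_job())"
```

```text
the job is handed in; nothing more can be done
None
```

The near-right corner is the one that sinks. I pressed the shim tab to its left until it lay flat, then handed the job in with the arm clear, at about 12 s on the robot clock.

- **Finding the corner:** I pressed near-left first. It was firm, reaching about 20 N with no sinking. Near-right then sank about 5 mm under 3–5 N and came to a hard stop. I did not press the two far corners.
- **Pressing the tab:** it went down under 2–3 N and stopped hard, with a peak of 28 N.
- **Last checks:** depth readings put the whole tab at 23–24 mm above the bench, which is flat. The other three tabs look up as before, and the plate's four corners read level at 36 mm. By eye, the vials and the plate looked where they were. A plate fit between the corner presses and the tab press differed from the first by 1–2 mm, within measuring error. I did not refit it after the tab press.
- **One disagreement:** with the gripper shut, the fingertips touched about 20 mm lower on the TCP reading than `tcp_to_tips` implies. I went by force and depth readings instead.

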